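# Raise the dye booth sash to the green mark

### The arm

A 6-joint arm with a two-finger parallel gripper is mounted at the origin on a cart in front of the work surface, level with it; the furniture and walls round the work are solid. World frame = base frame: x ahead of the robot, y to its left, z up, the work surface at z = 0. Lengths are in mm, angles in rad, forces in N, time in s.
With the tool pointing down it reaches from about 350 to 975 mm from the base axis. Payload 7.1 kg.
Tool frame: the origin (TCP) lies at the very end of the fingers, on their centre line; the grasp point (between the pads) lies 19 mm behind it; z points along the fingers, y is the line along which they close (so a half turn about z gives the same grasp; the last joint's range is limited). The gripper opens to 88 mm and grips with 3 to 60 N. Pads are 20 mm wide; open, the fingers measure 115 mm over their backs; the gripper's body (75 mm by 178 mm) begins 61 mm behind the grasp point.
Start: joints at [-1.179, 0.423, 1.63, -0, 1.089, -0.019], TCP at [249.605, -572.977, 222.675] pointing down, gripper open.
Joint ranges: [-3, 3], [-0.9, 2.11], [0.09, 2.58], [-1.31, 4.45], [0.11, 2.69], [-2.54, 2.54]. Speed limits (rad/s): [2.39, 2.39, 3.01, 3.14, 3.14, 3.14].

### API

Orientations are given as [roll, pitch, yaw] about the fixed x, y, z axes, in that order (R = Rz(yaw) Ry(pitch) Rx(roll)).
In Python, from cell import ctrl gives the robot as it stands.
- The arm moves only by the tool drive_tool, never from a script. Its argument "steps" is a list of rows, each a list of 5 numbers: the opening, from 0 (shut) to 1 (fully open), then the shift along the tool's x, y, z in mm, then the turn about the tool's z in degrees. In form: [[fingers, tx, ty, tz, roll], ...]. A call has exactly 8 rows; each row is the pose to reach, as a shift and turn from the pose commanded when the call began, along the tool's axes at that moment; what a row does not reach only later rows make up. A row lasts 1/8 s, in which the tool goes at most 62.5 mm and 10.7 degrees, less where a joint would pass 70% of its speed; a pose out of reach is approached as far as the arm can. A call with a gripper value outside its range is refused whole. The fingers move at their own pace and stop on an object; "force" is the grip in N (left out, the last holds). Time passes only in rows, so rows that repeat a pose let the fingers close, or fill a call up. It gives the time, the measured TCP pose, the force, the opening and the grip force at its end, in the units of the state.
- ctrl.get_obs(): the state, without advancing time (a new reading comes with each control period).
- ctrl.get_image(name): name is "scene" or "top"; returns a dict with "pixels" (400x640x3 uint8, red, green, blue), "depth" (400x640 float32, mm along the optical axis (not along the pixel's ray), 0 where there is no reading), "mtx" (3x3 intrinsics, pixels), "origin" and "rotation" of the camera in the world. Camera axes: x right, y up, looking along -z (the intrinsics and any distortion apply to the point x, -y, -z); pixel columns grow to the right and rows downward; lengths in mm; the calibration is good to about 2 mm. A picture is of the moment at which its call begins.
- ctrl.finish_job(): hands the job in; it is judged then, once.
The state is a dict: "time": time; "joint_positions": joint angles; "qd": joint speeds; "effort": joint torques, N m; "tcp_pos": TCP position; "orientation": TCP orientation; "force": force on the tool from outside, world axes, zero at the start; "ft_torque": the same for the moment, N m; "width": finger opening in mm; "gripper_force": force on a finger pad.
Only numpy, scipy, OpenCV 4.12 (cv2) and the standard library are available. Lean on these libraries where they do the work, as an engineer would, in place of code of your own. Each camera call takes 0.05 s, during which the arm holds its last target. There are 200 camera calls.

### The job

Raise the sliding front window of the little white dye booth by pushing up under its blue lip bar, until the bar is level with the green height mark on the booth's post (not the orange one), and leave it standing there. Leave the black dye bottle near the booth standing where it is.

Things in the scene. Friction and masses are not known exactly. Their poses are not given: they have to be found in the camera images.
- sash_lip (a point): Centre of the window's blue lip bar: round, 16 mm thick, 150 mm long along y, x into the booth, z up. Pane's front 31 mm behind it, joined by brackets 66 mm either side of the middle. Room below it is free into the booth for 50 mm past the bar (booth floor 6 mm high). Starts 75 to 105 mm above the bench, slides only up and down, to 245 mm; 2 to 5 N moves it either way and it stays where left.
- green_mark (a point): Centre of the back of the green height mark, a fixed block 24 mm wide, 26 mm high, standing 27 mm out from the front of the booth's left or right post (113 mm to either side of the bar's middle, 22 mm behind the bar's centre), 150 to 215 mm above the bench. The bar's centre shall come to this height. x into the booth, z up. The booth is fixed, 250 mm wide, 110 deep, 420 tall.
- orange_mark (a point): The same point of the orange height mark, alike in shape, fixed on the other post, 140 to 240 mm above the bench: not the one to use. The booth stands at the left of the work area, its front turned mostly to the robot's right (a push into it goes left and somewhat away).
- black_dye_center (a point): Centre, half-way up, of the loose black dye bottle, 34 mm in diameter and 78 mm tall, standing upright to the right of the booth as the robot sees it; to be left alone. Its z axis is the bottle's own, up.

How it is judged:
By the outcome, as a careful person would: the job done as asked, in the order asked, and still so for the second after the job is handed in, with the robot touching nothing.
It also fails if it takes over 40 s, if anything falls off the work surface, if the arm or the gripper's body presses on something with over 40 N, if the wrist force passes 120 N, or if a joint passes its speed limit or range.

## Working session

There is one attempt and no reset: what is moved stays moved. The work goes in short steps, Python scripts to look and compute and a tool call to move; the robot and the scene stay as the last step left them, time stands still between calls to the robot, and variables do not carry over. Pictures are saved under pics/ and viewed, at most 10 in all, crops included, and the job is handed in when it is done.

Besides the shell and the picture viewer there is one more tool, called after ">>>" as name([rows], argument=value, ...), one row to a line, values as JSON. drive_tool: Moves the arm, as the interface text tells. Its arguments: {"type":"object","properties":{"steps":{"type":"array","items":{"type":"array","items":{"type":"number"}}},"force":{"type":"number"}},"required":["steps"]}

```bash
mkdir -p pics
cat > h.py <<'E'
import numpy as np, cv2
from cell import ctrl
def pts(im):
    d=im["depth"]; K=np.array(im["mtx"]); v,u=np.indices(d.shape)
    c=np.stack([(u-K[0,2])/K[0,0]*d,-(v-K[1,2])/K[1,1]*d,-d],-1)
    return c@np.array(im["rotation"]).T+np.array(im["origin"])
E
python3 - <<'E'
from h import *
o=ctrl.get_obs(); print(o)
for n in("scene","top"):
    im=ctrl.get_image(n); np.savez(n+".npz",**im); cv2.imwrite(f"pics/{n}0.png",im["pixels"][...,::-1]); print(n,im.keys(),im["origin"],im["mtx"])
E
```

```text
{'time': 0.0, 'joint_positions': array([-1.17900791e+00,  4.23812361e-01,  1.63070118e+00,  1.00711514e-07,
        1.08862283e+00, -1.89938735e-02]), 'qd': array([-0.00047827, -0.00092776,  0.00020482,  0.00034718,  0.00130425,
        0.00023957]), 'effort': array([-2.39360110e-03, -5.44629693e+01, -2.73677033e+01,  6.43495610e-02,
        2.27836613e-02, -1.04114670e-04]), 'tcp_pos': array([ 249.38826923, -572.46594908,  221.91510071]), 'orientation': array([-3.14004921e+00, -2.94085831e-05,  4.10782226e-01]), 'force': array([ 0.20512351, -0.44801133, -0.09259411]), 'ft_torque': array([-0.03416009, -0.02128989, -0.00439133]), 'gripper_force': 0.0, 'width': 87.60847002455915}
scene dict_keys(['pixels', 'depth', 'mtx', 'origin', 'rotation']) [ 541.15106463 -779.23608944  834.60983224] [[475.48751961   0.         315.55741315]
 [  0.         475.48751961 202.0118688 ]
 [  0.           0.           1.        ]]
top dict_keys(['pixels', 'depth', 'mtx', 'origin', 'rotation']) [ 426.30451636 -112.51573106 1225.89489151] [[451.54166516   0.         317.31549882]
 [  0.         451.54166516 204.52228049]
 [  0.           0.           1.        ]]
```

View pics/scene0.png

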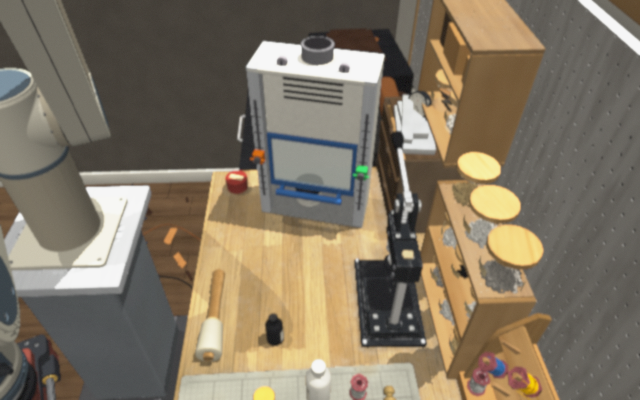

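View pics/top0.png

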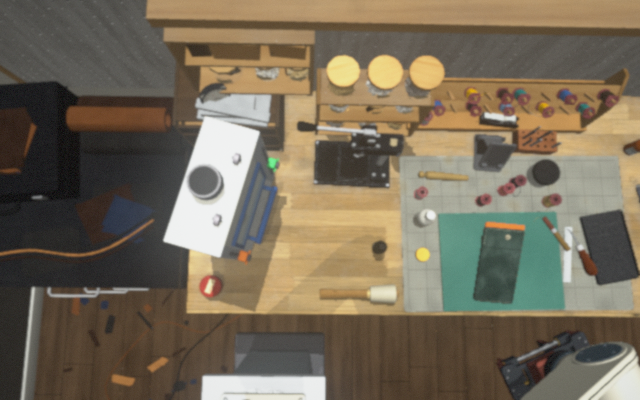

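Run:
```python
from h import *
for n in("scene","top"):
    im=np.load(n+".npz"); P=pts(im); hsv=cv2.cvtColor(im["pixels"],cv2.COLOR_RGB2HSV); ok=im["depth"]>0
    for c,lo,hi in(("blue",(100,110,50),(130,255,255)),("green",(45,90,50),(90,255,255)),("orange",(5,130,100),(22,255,255)),("black",(0,0,0),(180,255,50))):
        m=cv2.inRange(hsv,lo,hi)
        k,l,s,ce=cv2.connectedComponentsWithStats(m)
        for i in range(1,k):
            if s[i,4]>25:
                q=P[(l==i)&ok]
                if len(q): print(n,c,s[i],ce[i].round(),np.median(q,0).round(),np.percentile(q,3,0).round(),np.percentile(q,97,0).round())
```

```text
Traceback (most recent call last):
  File "h.py", line 6, in pts
    return c@np.array(im["rotation"]).T+np.array(im["origin"])
           ~~~~~~~~~~~~~~~~~~~~~~~~~~~~^~~~~~~~~~~~~~~~~~~~~~~
ValueError: operands could not be broadcast together with shapes (400,640) (3,)
```

The scene view shows the booth with its lip bar at about (308,196), the green mark at (361,171), the orange mark at (258,156) and the bottle at (274,330). In the top view the bar is at about (263,215), green at (273,162), orange at (244,256) and the bottle at (380,248). The rotation is given as a 3-vector, so I'll read it as roll, pitch, yaw.

```bash
sed -i 's/import numpy as np, cv2/&\nfrom scipy.spatial.transform import Rotation as Ro/; s/np.array(im\["rotation"\]).T/Ro.from_euler("xyz",im["rotation"]).as_matrix().T/' h.py
python3 - <<'E'
from h import *
for n in("scene","top"):
    im=np.load(n+".npz"); P=pts(im); hsv=cv2.cvtColor(im["pixels"],cv2.COLOR_RGB2HSV); ok=im["depth"]>0
    print(n,im["rotation"],"bench",P[260,310] if n=="scene" else P[280,300])
    for c,lo,hi in(("blue",(100,110,50),(130,255,255)),("green",(45,150,80),(85,255,255)),("orange",(5,200,150),(16,255,255)),("black",(0,0,0),(180,255,50))):
        m=cv2.inRange(hsv,lo,hi)
        k,l,s,ce=cv2.connectedComponentsWithStats(m)
        for i in range(1,k):
            u,v=ce[i]
            if s[i,4]>25 and ((230<u<385 and 120<v<350) if n=="scene" else (220<u<400 and 140<v<270)):
                q=P[(l==i)&ok]
                if len(q): print(c,s[i],ce[i].round(),np.median(q,0).round(),np.percentile(q,3,0).round(),np.percentile(q,97,0).round())
E
```

```text
scene [ 0.79984003 -0.00317129 -0.04352816] bench [ 560.61979262 -107.56577247    1.13779616]
blue [ 267  133   90   71 1288] [310. 174.] [564.  13. 106.] [478. -25.  92.] [659.  51. 235.]
green [353 166  14  12  91] [360. 170.] [670. -27. 192.] [656. -36. 165.] [681.  -2. 195.]
orange [253 151  11  11  64] [259. 154.] [457.  32. 195.] [444.  23. 184.] [465.  42. 197.]
black [240 100  16  68 492] [247. 143.] [385. 374. -40.] [373. 273. -43.] [406. 573. -36.]
black [374 144   5  24  61] [376. 157.] [754. 242.  18.] [749. 173. -19.] [761. 272.  36.]
black [267 319  15  26 311] [273. 331.] [ 486. -313.   54.] [ 474. -317.   14.] [ 498. -300.   78.]
top [ 0.14136439 -0.01843363 -1.56021826] bench [396.2211372  -88.98718306  -4.2259122 ]
```

Run:
```python
from h import *
a=np.array([.267,.964,0]);a/=np.linalg.norm(a); b=np.array([-a[1],a[0],0]); B=np.stack([a,b,[0,0,1]])
for n in("scene","top"):
    im=np.load(n+".npz"); P=pts(im); Q=P@B.T; hsv=cv2.cvtColor(im["pixels"],cv2.COLOR_RGB2HSV); ok=im["depth"]>0
    roi={"scene":(240,130,380,215),"top":(225,140,290,265)}[n]
    R=np.zeros(ok.shape,bool); R[roi[1]:roi[3],roi[0]:roi[2]]=1
    for c,lo,hi in(("blue",(100,90,30),(130,255,255)),("green",(45,150,60),(85,255,255)),("orange",(4,170,80),(18,255,255))):
        m=(cv2.inRange(hsv,lo,hi)>0)&R&ok
        q=Q[m]
        print(n,c,len(q), np.percentile(q,[2,25,50,75,98],axis=0).round(0).tolist() if len(q) else "")
        if c=="blue" and n=="scene":
            # rows -> depth profile along mid bar column
            for u in (295,310,325): print([(v,*Q[v,u].round().astype(int)) for v in range(184,206,1) if m[v,u]])
        if c=="green" and n=="scene":
            for u in (356,360,364): print([(v,*Q[v,u].round().astype(int)) for v in range(162,182) if m[v,u]])
    # booth pane/white-frame yaw from front points: fit line to white frame z 250..400
    w=(Q[...,2]>250)&(Q[...,2]<400)&R&ok&(abs(Q[...,0]-np.median(Q[m][:,0]))<80) if m.any() else R
    print(n,"front fit",np.polyfit(Q[w][:,1],Q[w][:,0],1),w.sum())
im=np.load("scene.npz"); cr=im["pixels"][125:235,235:385,::-1]
cv2.imwrite("pics/crop.png",cv2.resize(cr,None,fx=5,fy=5,interpolation=cv2.INTER_CUBIC))
```

```text
scene blue 1503 [[137.0, -636.0, 57.0], [150.0, -593.0, 103.0], [174.0, -539.0, 106.0], [176.0, -489.0, 228.0], [205.0, -446.0, 236.0]]
[(184, np.int64(176), np.int64(-503), np.int64(102)), (185, np.int64(173), np.int64(-504), np.int64(101)), (186, np.int64(176), np.int64(-503), np.int64(96)), (187, np.int64(173), np.int64(-504), np.int64(96)), (191, np.int64(253), np.int64(-480), np.int64(5)), (192, np.int64(147), np.int64(-511), np.int64(105)), (193, np.int64(142), np.int64(-512), np.int64(107)), (194, np.int64(142), np.int64(-512), np.int64(104)), (195, np.int64(138), np.int64(-513), np.int64(104)), (196, np.int64(138), np.int64(-513), np.int64(101)), (197, np.int64(139), np.int64(-513), np.int64(97))]
[(185, np.int64(175), np.int64(-539), np.int64(107)), (186, np.int64(172), np.int64(-539), np.int64(107)), (187, np.int64(170), np.int64(-540), np.int64(105)), (188, np.int64(172), np.int64(-539), np.int64(101)), (189, np.int64(174), np.int64(-539), np.int64(95)), (190, np.int64(172), np.int64(-539), np.int64(95)), (192, np.int64(204), np.int64(-531), np.int64(57)), (193, np.int64(2
[... 2011 characters left out ...]
, np.int64(193)), (171, np.int64(151), np.int64(-660), np.int64(193)), (172, np.int64(148), np.int64(-661), np.int64(192)), (173, np.int64(145), np.int64(-661), np.int64(192))]
scene orange 107 [[145.0, -441.0, -39.0], [148.0, -437.0, 188.0], [151.0, -428.0, 194.0], [158.0, -421.0, 196.0], [413.0, -304.0, 197.0]]
scene front fit [2.84404079e-01 3.58494203e+02] 344
top blue 224 [[142.0, -610.0, 99.0], [145.0, -582.0, 103.0], [147.0, -539.0, 104.0], [149.0, -497.0, 105.0], [164.0, -472.0, 109.0]]
top green 0 
top orange 44 [[152.0, -435.0, 191.0], [155.0, -432.0, 193.0], [158.0, -427.0, 195.0], [161.0, -423.0, 196.0], [164.0, -419.0, 199.0]]
top front fit [-7.84267415e-02  1.39994254e+02] 2054
```

View pics/crop.png

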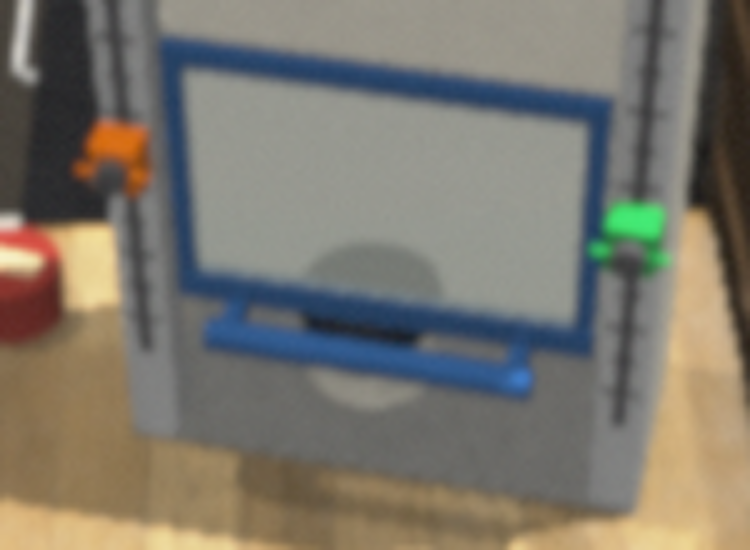

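The crop shows the bar from (205,330) to (530,380), the green mark at (632,240) and the orange mark at (115,165).

In booth axes, the bar centre is at about world (560,-4,98). The top of the green mark is at about 193.5, so its centre is at about 180.5.

This interface keeps the tool vertical. I'll press the back of the open front finger against the bar with the closing direction into the booth, which keeps the body clear of the pane, and lift from there.

>>> drive_tool([
  [1, 30, -22, 0, 5],
  [1, 80, -58, 0, 10],
  [1, 130, -94, 0, 15],
  [1, 180, -130, 0, 20],
  [1, 230, -166, 0, 25],
  [1, 280, -202, 0, 30],
  [1, 320, -230, 0, 35],
  [1, 340, -245, 0, 39],
], force=60)

```text
time: 1.1
tcp_pos: [464.3, -210.3, 222.5]
orientation: [-3.141, 0.0, -0.27]
force: [-0.2, -0.6, -0.7]
width: 87.5
gripper_force: 0.0
```

>>> drive_tool([
  [1, 10, -30, 0, 0],
  [1, 20, -60, 0, 0],
  [1, 30, -90, 30, 0],
  [1, 37, -110, 60, 0],
  [1, 37, -125, 90, 0],
  [1, 37, -135, 115, 0],
  [1, 37, -135, 137, 0],
  [1, 37, -135, 137, 0],
])

```text
time: 2.1
tcp_pos: [533.6, -91.9, 84.0]
orientation: [3.141, 0.004, -0.27]
force: [0.6, 1.4, 0.7]
width: 87.9
gripper_force: 0.0
```

Run:
```python
from h import *
o=ctrl.get_obs(); print(o["tcp_pos"],o["orientation"],o["force"],o["joint_positions"])
a=np.array([.267,.964,0]);a/=np.linalg.norm(a); b=np.array([-a[1],a[0],0]);print(a@o["tcp_pos"],b@o["tcp_pos"])
s=ctrl.get_image("scene")["pixels"];t=ctrl.get_image("top")["pixels"]
c=np.hstack([cv2.resize(s[60:260,200:400],(400,400)),cv2.resize(t[100:300,160:360],(400,400))])
cv2.imwrite("pics/c2.png",c[...,::-1])
```

```text
[533.64621397 -91.89813936  84.02234869] [ 3.14124558  0.0040694  -0.26952508] [0.5968907  1.38328235 0.70087267] [-1.92494239e-01  5.07543412e-01  1.89594930e+00 -4.86613940e-05
  7.42183981e-01  1.64786239e+00]
53.87797578551668 -538.8141733729922
```

View pics/c2.png

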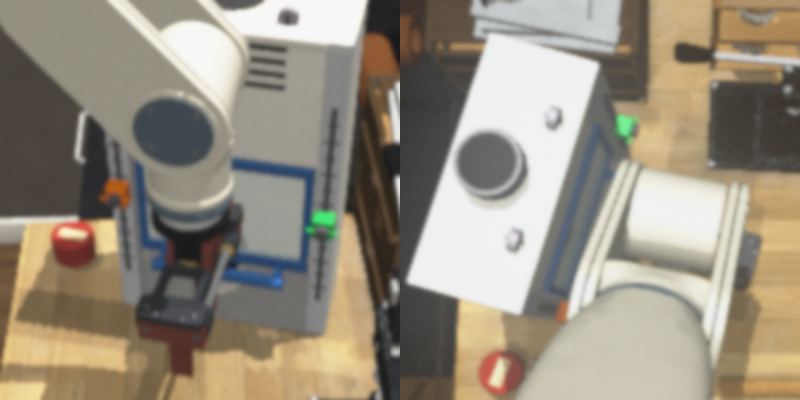

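The left half shows the gripper in front of the bar with both marks visible. The right half shows the wide wrist at (640,220) close to the booth front. I'll measure that clearance from depth.

Run:
```python
from h import *
a=np.array([.267,.964,0]);a/=np.linalg.norm(a); b=np.array([-a[1],a[0],0]); B=np.stack([a,b,[0,0,1]])
for n in("scene","top"):
    im=ctrl.get_image(n); im0=np.load(n+".npz"); Q=pts(im)@B.T
    m=(im["depth"]>0)&(im0["depth"]-im["depth"]>25)&(abs(Q[...,1]+540)<260)
    m=cv2.erode(m.astype(np.uint8),np.ones((3,3)))>0
    q=Q[m]
    for z in range(0,800,40):
        s=q[(q[:,2]>=z)&(q[:,2]<z+40)]
        if len(s)>8: print(n,z,len(s),"a",np.percentile(s[:,0],[1,99]).round(),"b",np.percentile(s[:,1],[1,99]).round())
    if n=="top":
        Q0=pts(im0)@B.T; w=(Q0[...,2]>400)&(Q0[...,2]<435)&(Q0[...,0]>100)&(abs(Q0[...,1]+540)<140); print("booth top a",np.percentile(Q0[w],[1,50,99],axis=0))
```

```text
scene 80 87 a [-2. 99.] b [-552. -532.]
scene 120 60 a [ -5. 103.] b [-552. -532.]
scene 160 442 a [-35. 122.] b [-574. -512.]
scene 200 934 a [-36. 129.] b [-573. -512.]
scene 240 375 a [15. 71.] b [-578. -513.]
scene 280 637 a [13. 51.] b [-579. -511.]
scene 320 357 a [-8. 49.] b [-580. -514.]
scene 360 990 a [-12.  98.] b [-589. -494.]
scene 400 2688 a [-13. 103.] b [-587. -463.]
scene 440 2718 a [-16. 102.] b [-561. -428.]
scene 480 2231 a [-17. 100.] b [-524. -409.]
scene 520 2511 a [-15.  97.] b [-485. -380.]
scene 560 1141 a [-18.  38.] b [-459. -365.]
top 160 9 a [ 11. 107.] b [-552. -509.]
top 200 217 a [-31.  13.] b [-569. -509.]
top 360 14 a [19. 94.] b [-501. -495.]
top 400 2013 a [  1. 109.] b [-579. -498.]
top 440 380 a [ -4. 111.] b [-564. -486.]
top 480 476 a [ -7. 109.] b [-525. -457.]
top 520 1313 a [-10. 105.] b [-484. -432.]
top 560 771 a [-4. 92.] b [-459. -430.]
top 600 1240 a [-8. 94.] b [-438. -410.]
top 640 1734 a [-13.  98.] b [-416. -387.]
top 680 2358 a [-15.  95.] b [-393. -363.]
top 720 2904 a [-17.  94.] b [-370. -340.]
top 760 3402 a [-18.  93.] b [-348. -322.]
booth top a [[ 188.60447236 -604.53363852  400.65207801]
 [ 228.11099954 -539.08618183  418.95620279]
 [ 262.5518891  -475.08154404  422.64679594]]
```

Advancing about 27 mm leaves roughly 7 mm from the body to the pane and roughly 30 mm from the forearm to the booth, so I'll go to contact in small steps.

>>> drive_tool([
  [1, 0, -6, 6, 0],
  [1, 0, -14, 12, 0],
  [1, 0, -20, 12, 0],
  [1, 0, -24, 12, 0],
  [1, 0, -25, 12, 0],
  [1, 0, -26, 12, 0],
  [1, 0, -27, 12, 0],
  [1, 0, -27, 12, 0],
])

```text
time: 3.3
tcp_pos: [542.3, -66.4, 73.7]
orientation: [-3.142, -0.0, -0.27]
force: [1.0, 0.8, 0.0]
width: 88.0
gripper_force: 0.0
```

>>> drive_tool([
  [1, 0, -1, 0, 0],
  [1, 0, -1, 0, 0],
  [1, 0, -2, 0, 0],
  [1, 0, -2, 0, 0],
  [1, 0, -3, 0, 0],
  [1, 0, -3, 0, 0],
  [1, 0, -3, 0, 0],
  [1, 0, -3, 0, 0],
])

```text
time: 4.3
tcp_pos: [543.1, -63.4, 73.7]
orientation: [-3.142, 0.0, -0.27]
force: [0.3, 0.8, 0.2]
width: 87.9
gripper_force: 0.0
```

>>> drive_tool([
  [1, 0, -1, 0, 0],
  [1, 0, -1, 0, 0],
  [1, 0, -1, 0, 0],
  [1, 0, -2, 0, 0],
  [1, 0, -2, 0, 0],
  [1, 0, -2, 0, 0],
  [1, 0, -2, 0, 0],
  [1, 0, -2, 0, 0],
])

```text
time: 5.3
tcp_pos: [543.3, -62.7, 73.7]
orientation: [3.14, 0.0, -0.27]
force: [-2.3, -10.4, 2.3]
width: 87.6
gripper_force: 5.5
```

Run:
```python
from h import *
o=ctrl.get_obs(); print(o["tcp_pos"],o["force"])
a=np.array([.267,.964,0]);a/=np.linalg.norm(a); b=np.array([-a[1],a[0],0]); B=np.stack([a,b,[0,0,1]])
im=ctrl.get_image("scene"); Q=pts(im)@B.T; hsv=cv2.cvtColor(im["pixels"],cv2.COLOR_RGB2HSV)
m=(cv2.inRange(hsv,(100,90,30),(130,255,255))>0)&(im["depth"]>0)&(Q[...,2]<116)&(Q[...,2]>80)&(Q[...,0]<165)&(abs(Q[...,1]+540)<80)
print("bar",m.sum(),np.percentile(Q[m],[2,50,98],axis=0).round(1))
cv2.imwrite("pics/c3.png",cv2.resize(im["pixels"][120:240,240:380,::-1],None,fx=5,fy=5,interpolation=cv2.INTER_CUBIC))
```

```text
[543.32586958 -62.72450009  73.73453809] [ -2.34026998 -10.4332611    2.25162643]
bar 296 [[ 135.4 -613.9   99.1]
 [ 141.3 -566.2  104.3]
 [ 160.6 -470.2  108.6]]
```

View pics/c3.png

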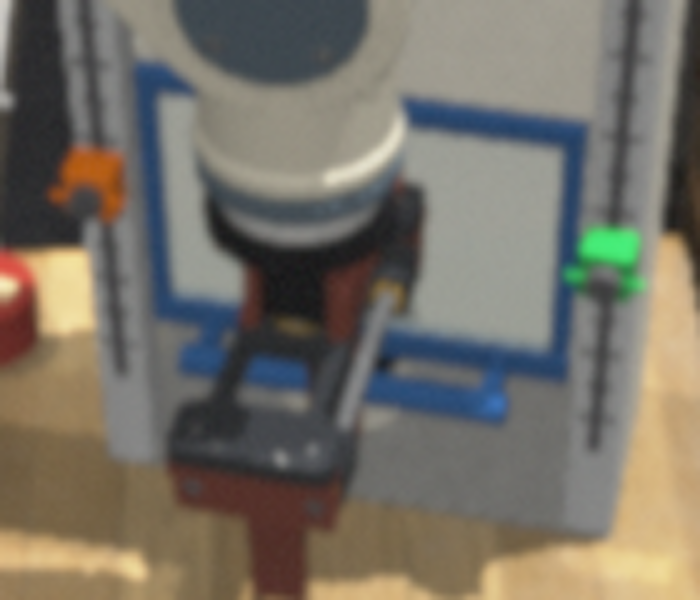

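Finger contact shows about 10.7 N against the bar, and the picture shows both marks clear at (85,185) and (605,265). I'll press a little more and try a 12 mm lift.

>>> drive_tool([
  [1, 0, -1, 0, 0],
  [1, 0, -1, 0, 0],
  [1, 0, -1, -2, 0],
  [1, 0, -1, -4, 0],
  [1, 0, -1, -6, 0],
  [1, 0, -1, -8, 0],
  [1, 0, -1, -10, 0],
  [1, 0, -1, -12, 0],
])

```text
time: 6.35
tcp_pos: [543.3, -62.6, 85.4]
orientation: [3.139, 0.0, -0.269]
force: [-2.8, -15.1, -1.2]
width: 87.6
gripper_force: 7.8
```

```bash
cat > bar.py <<'E'
from h import *
o=ctrl.get_obs(); print(o["tcp_pos"].round(1),o["force"].round(1),o["time"])
a=np.array([.267,.964,0]);a/=np.linalg.norm(a); b=np.array([-a[1],a[0],0]); B=np.stack([a,b,[0,0,1]])
im=ctrl.get_image("scene"); Q=pts(im)@B.T; hsv=cv2.cvtColor(im["pixels"],cv2.COLOR_RGB2HSV); ok=im["depth"]>0
m=(cv2.inRange(hsv,(100,90,30),(130,255,255))>0)&ok&(Q[...,2]<215)&(Q[...,2]>80)&(Q[...,0]<150)&(abs(Q[...,1]+540)<85)
g=(cv2.inRange(hsv,(45,150,60),(85,255,255))>0)&ok&(abs(Q[...,1]+653)<30)&(Q[...,2]>150)&(Q[...,0]>149)&(Q[...,0]<166)
for k,s in(("bar",m),("greentop",g)):
    print(k,s.sum(),"z pct 10 50 90",np.percentile(Q[s][:,2],[10,50,90]).round(1))
E
python3 bar.py
```

```text
[543.3 -62.6  85.4] [ -2.8 -15.1  -1.2] 6.35
bar 292 z pct 10 50 90 [111.7 116.2 119.5]
greentop 52 z pct 10 50 90 [191.2 193.4 194.7]
```

The friction lift works: the bar rose about 12 mm with the finger.

>>> drive_tool([
  [1, 0, -0.5, -5, 0],
  [1, 0, -0.5, -11, 0],
  [1, 0, -0.5, -18, 0],
  [1, 0, -0.5, -25, 0],
  [1, 0, -0.5, -32, 0],
  [1, 0, -0.5, -39, 0],
  [1, 0, -0.5, -45, 0],
  [1, 0, -0.5, -50, 0],
])

```text
time: 7.4
tcp_pos: [543.3, -62.7, 135.5]
orientation: [3.138, 0.0, -0.269]
force: [-2.5, -18.0, -3.0]
width: 87.7
gripper_force: 8.5
```

```bash
python3 bar.py
```

```text
[543.3 -62.7 135.5] [ -2.5 -18.   -3. ] 7.4
bar 285 z pct 10 50 90 [161.2 165.7 168.4]
greentop 57 z pct 10 50 90 [191.8 193.3 194.8]
```

```bash
cat > fit.py <<'E'
exec(open("bar.py").read())
from scipy.optimize import least_squares as L
mm=(cv2.inRange(hsv,(100,90,30),(130,255,255))>0)&ok&(Q[...,2]>80)&(Q[...,2]<215)&(Q[...,0]<153)&(abs(Q[...,1]+540)<60)
q=Q[cv2.erode(mm.astype(np.uint8),np.ones((2,1)))>0]
r=L(lambda p:np.hypot(q[:,0]-p[0],q[:,2]-p[1])-8,[146,np.median(q[:,2])-6],loss="soft_l1"); print("circle a,z",r.x.round(1),len(q))
# silhouette: mean of tangent rays cut with plane a=146
K=im["mtx"];R=B@Ro.from_euler("xyz",im["rotation"]).as_matrix();C=B@im["origin"]
def z(u,v,a):
    d=R@np.array([(u-K[0,2])/K[0,0],-(v-K[1,2])/K[1,1],-1]); return (C+d*(a-C[0])/d[0])
zs=[]
for u in range(270,350):
    v=np.where(mm[:,u])[0]
    if 4<=len(v)<=9 and np.ptp(v)==len(v)-1: zs.append(z(u,v.mean(),146)[2])
print("silhouette z",np.median(zs).round(1),len(zs))
gm=(cv2.inRange(hsv,(45,120,50),(85,255,255))>0)&(abs(Q[...,1]+653)<30)&(Q[...,2]>150)&ok
for u in range(354,368,2):
    v=np.where(gm[:,u])[0]
    if len(v): print(u,v.min(),v.max(),"top-back z",z(u,v.min()-.5,168)[2].round(1),"bottom-front z",z(u,v.max()+.5,141)[2].round(1))
E
python3 fit.py
```

```text
[543.3 -62.6 136.1] [ -4.2 -17.    2.8] 7.45
bar 288 z pct 10 50 90 [161.8 166.4 169.2]
greentop 57 z pct 10 50 90 [190.9 193.2 195. ]
circle a,z [145.  160.7] 175
silhouette z 160.8 34
354 173 175 top-back z 169.8 bottom-front z 184.9
356 168 176 top-back z 184.4 bottom-front z 183.0
358 166 172 top-back z 190.7 bottom-front z 194.6
360 166 172 top-back z 191.5 bottom-front z 195.4
362 165 172 top-back z 195.0 bottom-front z 196.2
364 166 177 top-back z 193.1 bottom-front z 183.6
366 167 177 top-back z 191.2 bottom-front z 184.4
```

The bar is now at about 160.7. The lower edge of the green mark doesn't match a full 26 mm front face, so I'll look closer.

Run:
```python
from h import *
im=np.load("scene.npz");p=im["pixels"]
f=lambda x:cv2.resize(x,None,fx=12,fy=12,interpolation=cv2.INTER_NEAREST)
cv2.imwrite("pics/c4.png",np.hstack([f(p[158:192,343:375]),f(p[144:178,244:276])])[...,::-1])
```

```text
(no output)
```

View pics/c4.png

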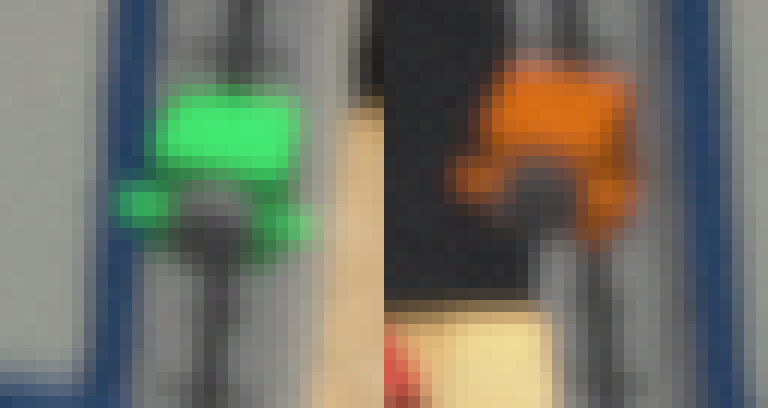

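Green (left) has its top face at rows 165–172 and a dim front face down to about row 180, with side ears at rows 173–177. Orange (right) has the same shape. I'll find the bottom of the front face from the depth profile.

Run:
```python
from h import *
a=np.array([.267,.964,0]);a/=np.linalg.norm(a); b=np.array([-a[1],a[0],0]); B=np.stack([a,b,[0,0,1]])
d=[ctrl.get_image("scene") for _ in range(8)]
im=d[0]; dd=np.stack([i["depth"] for i in d]).astype(float); dd[dd==0]=np.nan; im["depth"]=np.nanmedian(dd,0)
Q=pts(im)@B.T
for u in (353,354,357,359,361,363,365,367,368):
    print(u,[(v,int(round(Q[v,u,0])),int(round(Q[v,u,2]))) for v in range(164,188) ])
```

```text
353 [(164, 174, 188), (165, 174, 185), (166, 175, 182), (167, 175, 179), (168, 175, 176), (169, 175, 173), (170, 175, 171), (171, 175, 167), (172, 175, 165), (173, 175, 162), (174, 148, 182), (175, 146, 182), (176, 144, 180), (177, 271, 67), (178, 272, 62), (179, 271, 60), (180, 271, 57), (181, 271, 53), (182, 271, 50), (183, 271, 47), (184, 272, 43), (185, 272, 39), (186, 271, 37), (187, 271, 34)]
354 [(164, 174, 188), (165, 175, 185), (166, 175, 182), (167, 174, 180), (168, 175, 176), (169, 175, 174), (170, 175, 171), (171, 176, 168), (172, 174, 166), (173, 175, 163), (174, 175, 159), (175, 145, 183), (176, 144, 181), (177, 273, 66), (178, 272, 63), (179, 272, 60), (180, 271, 57), (181, 271, 54), (182, 272, 50), (183, 272, 47), (184, 271, 45), (185, 272, 40), (186, 272, 37), (187, 271, 35)]
357 [(164, 168, 195), (165, 167, 193), (166, 163, 193), (167, 159, 194), (168, 156, 193), (169, 153, 193), (170, 150, 193), (171, 150, 191), (172, 147, 190), (173, 147, 188), (174, 147, 185), (175, 144, 185), (176, 142, 184), (177, 141, 182), (178, 140, 180), (179, 140, 177), (180, 167, 151), (1
[... 1889 characters left out ...]
1), (171, 157, 189), (172, 160, 184), (173, 163, 178), (174, 170, 169), (175, 168, 168), (176, 171, 163), (177, 145, 183), (178, 146, 179), (179, 179, 148), (180, 182, 142), (181, 186, 135), (182, 188, 131), (183, 191, 125), (184, 194, 120), (185, 197, 114), (186, 200, 108), (187, 204, 102)]
368 [(164, 169, 198), (165, 170, 195), (166, 170, 191), (167, 173, 187), (168, 176, 181), (169, 179, 176), (170, 182, 171), (171, 184, 166), (172, 187, 161), (173, 191, 155), (174, 193, 150), (175, 196, 145), (176, 198, 140), (177, 146, 183), (178, 145, 181), (179, 209, 122), (180, 211, 117), (181, 216, 110), (182, 218, 105), (183, 222, 98), (184, 225, 92), (185, 227, 87), (186, 232, 80), (187, 235, 74)]
```

Depth shows the mark running from 193.3 down to about 168.5, with the knob and ears centred at about 181, so its centre is at about 180.8. The bar is at 160.8, so I'll lift 20 mm more.

>>> drive_tool([
  [1, 0, 0, -3, 0],
  [1, 0, 0, -7, 0],
  [1, 0, 0, -11, 0],
  [1, 0, 0, -15, 0],
  [1, 0, 0, -18, 0],
  [1, 0, 0, -20, 0],
  [1, 0, 0, -20, 0],
  [1, 0, 0, -20, 0],
])

```text
time: 8.9
tcp_pos: [543.3, -62.6, 155.6]
orientation: [3.137, 0.0, -0.269]
force: [-3.6, -17.0, 0.5]
width: 87.6
gripper_force: 8.6
```

```bash
python3 fit.py | head -5
```

```text
[543.3 -62.6 155.6] [ -3.6 -17.    0.5] 8.9
bar 273 z pct 10 50 90 [182.5 186.3 188.7]
greentop 54 z pct 10 50 90 [191.5 192.9 194.8]
circle a,z [144.8 180.3] 155
silhouette z 181.5 35
```

Level. I'll retreat straight out of contact, then well clear.

>>> drive_tool([
  [1, 0, 2, 0, 0],
  [1, 0, 5, 0, 0],
  [1, 0, 10, 0, 0],
  [1, 0, 20, 0, 0],
  [1, 0, 35, 0, 0],
  [1, 0, 55, 0, 0],
  [1, 0, 70, 0, 0],
  [1, 0, 75, 0, 0],
])

```text
time: 9.95
tcp_pos: [523.6, -133.7, 155.7]
orientation: [-3.142, 0.0, -0.272]
force: [0.3, -0.0, 0.3]
width: 87.8
gripper_force: 0.0
```

```bash
python3 fit.py | head -5
python3 - <<'E'
from h import *
cv2.imwrite("pics/f.png",ctrl.get_image("scene")["pixels"][...,::-1])
E
```

```text
[ 523.6 -133.7  155.7] [ 0.3 -0.   0.3] 9.95
bar 153 z pct 10 50 90 [182.3 186.1 188.8]
greentop 52 z pct 10 50 90 [191.5 192.9 194.1]
circle a,z [145.6 180.5] 89
silhouette z 181.6 19
```

View pics/f.png

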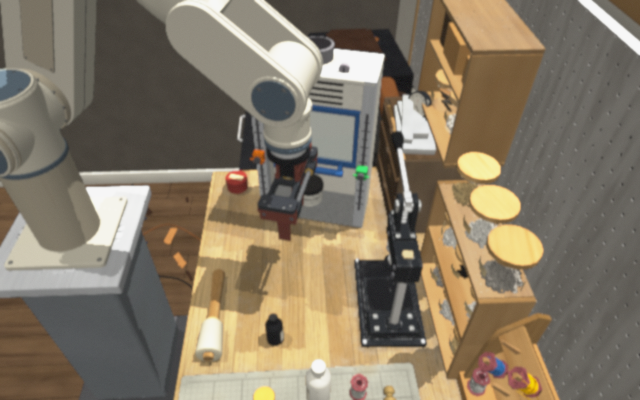

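The bar at about (330,171) is level with the green mark at (361,171), the bottle still stands at (274,330), and the arm is clear. I'm handing the job in.

```bash
python3 -c "
from cell import ctrl
print(ctrl.finish_job())"
```

```text
the job is handed in; nothing more can be done
None
```

The window bar now stands at about 181 mm, level with the green mark (about 180.8 mm by camera), the black bottle was left untouched, and the job is handed in; because this interface keeps the tool vertical, I raised the bar by friction from a finger pressed on its front (about 15–18 N), not by pushing up under it.

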